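# Put the desk drawer's things back into their fitted inserts

## Task

Tidy the drawer: put the flash drive, the blue stick, the card reader and the glass paperweight each into the walnut insert whose recess has its shape, lying flat on the felt inside the rim, with the flash drive's ring in the round end. Set them down, do not drop them, and leave the stapler and the eraser where they are.

Things in the scene. Friction and masses are not known exactly. Their poses are not given: they have to be found in the camera images.
- flash_c (a point): Chrome keyring flash drive lying flat: metal body 48 (x) x 20 (y) x 12 mm high, 35 g, with a rigid flat split ring 30 mm across beyond its -x end (ring centre at x = -37 mm, whole thing x = -52 to +24 mm). Point: centre of the 48 mm body, 6 mm above its underside; x away from the ring, z up. Grip across the 20 mm width, at the point or up to 15 mm to +x. Starts within 0.7 rad of world x.
- stick_c (a point): Translucent blue plastic stick (paper creaser), round ends, lying flat on the drawer floor: 130 mm long (x), 15 wide (y), 12 high, 28 g. Point: its centre, 6 mm above its underside; x along its length, z up. The two ends are alike. Starts within 0.7 rad of world x.
- reader_c (a point): White plastic card reader block on the drawer floor: 66 mm long (x), 46 wide (y), 18 high, 60 g. Point: its centre, 9 mm above its underside; x along its length, z up. It may lie either end round. Starts within 0.7 rad of world x.
- weight_c (a point): Squat round glass paperweight on the drawer floor: 60 mm across, 34 high, 200 g; sides upright from 4 to 21 mm above its underside, domed top. Point: its centre, 17 mm above its underside; z up (its yaw means nothing).
- flash_insert_well (a point): Fixed walnut insert on the drawer floor, in the back row (any order), yaw within 0.2. Grey felt 3 mm above the drawer floor, rim 4 mm above the felt, 8 mm of room all round the thing. For the flash drive: keyhole recess, straight part 36 mm wide, round end 46 mm across at -x, x = -60 to +32 mm. Point: on the felt, below where the thing's centre belongs; x away from the round end.
- stick_insert_well (a point): Fixed walnut insert on the drawer floor, in the back row (any order), yaw within 0.2. Grey felt 3 mm above the drawer floor, rim 4 mm above the felt, 8 mm of room all round the thing. For the blue stick: long recess 146 (x) x 31 mm; insert 164 x 49 mm. Point: on the felt, right below where the thing's centre belongs; x along the recess.
- reader_insert_well (a point): Fixed walnut insert on the drawer floor, in the back row (any order), yaw within 0.2. Grey felt 3 mm above the drawer floor, rim 4 mm above the felt, 8 mm of room all round the thing. For the card reader: recess 82 (x) x 62 mm; insert 100 x 80 mm. Point: on the felt, right below where the thing's centre belongs; x along the recess.
- weight_insert_well (a point): Fixed walnut insert on the drawer floor, in the back row (any order), yaw within 0.2. Grey felt 3 mm above the drawer floor, rim 4 mm above the felt, 8 mm of room all round the thing. For the paperweight: round recess 77 mm across; insert 95 x 95 mm. Point: on the felt, right below where the thing's centre belongs; x along the recess.
- stapler: Small black stapler, to be left alone: 62 (x) x 22 (y) x 31 mm high; origin at the centre of its underside, on the drawer floor. Stapler and eraser stand between the four things, in the front row of the drawer, each with its side at least 60 mm from the centre of any thing.
- eraser: Eraser in a card sleeve, to be left alone: 52 (x) x 20 (y) x 12 mm high; origin at the centre of its underside, on the drawer floor. The drawer is fixed: floor 12 mm above the work surface, inside x = 352 to 788 mm, y = -420 to 420 mm, walls (and a lidded part beyond y = 420) up to 66 mm above the work surface; a letter rack 0.14 m high begins at x = 890 mm.
Things that resemble listed ones, but are neither listed nor needed, are in the scene too. Leave any green or red look-alike of the part that bears flash_c alone.

How it is judged:
At the end, for the whole second after the job is handed in: Each thing lies flat (0.06 rad) and at rest, released, on the felt of its own insert: centre within 12.5 mm sideways of the recess's point and at most 2 mm too high, the three long ones in line with their recess within 0.38 rad, the ring at the round end (horizontal distance between flash_c and flash_insert_well below 0.0125 m and z of flash_c in the frame of flash_insert_well between 0.003 and 0.008 m and angle between each of flash_c, stick_c, reader_c, weight_c's own z axis and vertical below 0.06 rad and linear speed of each of flash, stick, reader, weight below 0.02 m/s and contact force between each of flash, stick, reader, weight and the fingers below 0.05 N and angle between the x axis of flash_c and the x axis of flash_insert_well, either way round below 0.38 rad and horizontal distance between stick_c and stick_insert_well below 0.0125 m and z of stick_c in the frame of stick_insert_well between 0.003 and 0.008 m and angle between the x axis of stick_c and the x axis of stick_insert_well, either way round below 0.38 rad and horizontal distance between reader_c and reader_insert_well below 0.0125 m and z of reader_c in the frame of reader_insert_well between 0.006 and 0.011 m and angle between the x axis of reader_c and the x axis of reader_insert_well, either way round below 0.38 rad and horizontal distance between weight_c and weight_insert_well below 0.0125 m and z of weight_c in the frame of weight_insert_well between 0.014 and 0.019 m); the robot touches nothing.
It fails at once if one of the four things is dropped (falls free of the fingers at over 0.6 m/s, from more than about 18 mm) ((linear speed of flash above 0.6 m/s and contact force between flash and the fingers below 0.05 N) or (linear speed of stick above 0.6 m/s and contact force between stick and the fingers below 0.05 N) or (linear speed of reader above 0.6 m/s and contact force between reader and the fingers below 0.05 N) or (linear speed of weight above 0.6 m/s and contact force between weight and the fingers below 0.05 N)).
It fails at once if the stapler is shifted by more than 20 mm (distance of stapler from where it was at the start of the episode above 0.02 m).
It fails at once if the eraser is shifted by more than 20 mm (distance of eraser from where it was at the start of the episode above 0.02 m).
It also fails if it takes over 112 s, if anything falls off the work surface, if the arm or the gripper's body presses on something with over 40 N, if the wrist force passes 120 N, or if a joint passes its speed limit or range.

## Robot

A 6-joint arm with a two-finger parallel gripper is mounted at the origin on the work surface. World frame = base frame: x ahead of the robot, y to its left, z up, the work surface at z = 0. Lengths are in m, angles in rad, forces in N, time in s.
With the tool pointing down it reaches from about 0.3 to 0.875 m from the base axis. Payload 6.4 kg.
Tool frame: the origin (TCP) lies midway between the tips of the shut fingers; the grasp point (between the pads) lies behind it (env.grip_depth is the z of the grasp point in the tool frame, in m); z points along the fingers, y is the line along which they close (so a half turn about z gives the same grasp; the last joint's range is limited). The gripper opens to 88 mm and grips with 3 to 60 N. Pads are 18 mm wide; open, the fingers measure 123 mm over their backs; the gripper's body (75 mm by 187 mm) begins 45 mm behind the grasp point.
Start: joints at [1.024, 0.181, 1.607, -0, 1.354, -0.206], TCP at [0.192, 0.542, 0.239] pointing down, gripper open.
Joint ranges: [-2.99, 2.99], [-0.89, 2.07], [0.3, 2.58], [-1.14, 4.28], [0, 2.63], [-3.12, 3.12]. Speed limits (rad/s): [2.57, 2.57, 3.01, 3.14, 3.14, 3.14].

## Interface

Orientations are given as a 3x3 rotation matrix whose columns are the frame's x, y, z axes.
In Python, from bench import telemetry, cams, workorder, env gives the robot as it stands.
- The arm moves only by the tool move_arm, never from a script. Its arguments are lists of equal length, an entry for each row: "rot": the turn, a rotation vector about the tool's x, y, z in degrees, a list of three; "offset": the shift along the tool's x, y, z in cm, a list of three; "fingers": the gripper's target within -1 to 1 (shut at 1, half-way at 0, fully open at -1). In form: {"rot": [[rx, ry, rz], ...], "offset": [[tx, ty, tz], ...], "fingers": [fingers, ...]}. A call has 1 to 5 rows; each row shifts and turns the commanded pose from where the row before left it, along the tool's axes as they then stand; what a row does not reach is not made up. A row lasts 1/10 s, in which the tool goes at most 50 mm and 8.59 degrees, less where a joint would pass 70% of its speed; a pose out of reach is approached as far as the arm can. A call with a gripper value outside its range is refused whole. The fingers move at their own pace and stop on an object; "squeeze" is the grip in N (left out, the last holds). Time passes only in rows, so rows that do not move let the fingers close. It gives the time, the measured TCP pose, the force, the opening and the grip force at its end, in the units of the state.
- telemetry.observe(): the state, without advancing time (a new reading comes with each control period).
- cams.grab_frame(name): name is "scene" or "top" or "wrist"; returns a dict with "image" (400x640x3 uint8, red, green, blue), "range_z" (400x640 float32, m along the optical axis (not along the pixel's ray), 0 where there is no reading), "mtx" (3x3 intrinsics, pixels), "world_to_cam" (4x4, takes a point from world to camera coordinates); the wrist camera has in their place "mount" (4x4, takes a point from camera to tool coordinates, whose origin is the TCP and whose axes are the flange's). Camera axes: x right, y down, z forward; pixel columns grow to the right and rows downward; lengths in m; the calibration is good to about 2 mm. The wrist camera is an equidistant fisheye: a pixel r from the principal point sees the ray r / f radians off the axis. A picture is of the moment at which its call begins: read the wrist's pose just before it.
- workorder.finish_job(): hands the job in; it is judged then, once.
The state is a dict: "t": time; "qpos": joint angles; "joint_velocities": joint speeds; "joint_torque": joint torques, N m; "tcp_pos": TCP position; "orientation": TCP orientation; "ft_force": force on the tool from outside, world axes, zero at the start; "moment": the same for the moment, N m; "gripper_width": opening from 0.0 (shut) to 1.0 (fully open); "grasp_force": force on a finger pad.
Only numpy, scipy, OpenCV 4.12 (cv2) and the standard library are available. Lean on these libraries where they do the work, as an engineer would, in place of code of your own. Each camera call takes 0.05 s, during which the arm holds its last target. There are 200 camera calls.

## Working session

There is one attempt and no reset: what is moved stays moved. The work goes in short steps, Python scripts to look and compute and a tool call to move; the robot and the scene stay as the last step left them, time stands still between calls to the robot, and variables do not carry over. Pictures are saved under pics/ and viewed, at most 14 in all, crops included, and the job is handed in when it is done.

Besides the shell and the picture viewer there is one more tool, called as name(argument=value, ...) on one line, values as JSON. move_arm: Moves the arm, as the interface text tells. Its arguments: {"type":"object","properties":{"rot":{"type":"array","items":{"type":"array","items":{"type":"number"}}},"offset":{"type":"array","items":{"type":"array","items":{"type":"number"}}},"fingers":{"type":"array","items":{"type":"number"}},"squeeze":{"type":"number"}},"required":["rot","offset","fingers"]}

```bash
mkdir -p pics; ls; python3 - <<'E'
from bench import telemetry, cams, env
import cv2,numpy as np
print(env.grip_depth); s=telemetry.observe(); print(s)
for n in("top","scene"):
    f=cams.grab_frame(n); np.savez(f"pics/{n}0.npz",**{k:v for k,v in f.items() if not isinstance(v,str)})
    cv2.imwrite(f"pics/{n}0.png",f["image"][...,::-1]); print(n,f["mtx"],f["world_to_cam"])
E
```

```text
pics
-0.0187
{'t': 0.0, 'qpos': array([ 1.02366973e+00,  1.81491146e-01,  1.60799885e+00, -2.89868301e-05,
        1.35382697e+00, -2.06310412e-01]), 'joint_velocities': array([ 1.69001502e-03,  8.04120838e-05, -8.77173925e-04,  1.27372423e-03,
        7.85306714e-04,  1.87008113e-04]), 'joint_torque': array([-7.16361264e-04, -4.33848953e+01, -3.41848147e+01,  7.00562261e-02,
        3.84279806e-02, -1.10516014e-04]), 'tcp_pos': array([0.19190721, 0.5414555 , 0.23784264]), 'orientation': array([[-9.42484115e-01,  3.34249803e-01, -8.72876001e-04],
       [ 3.34250785e-01,  9.42482998e-01, -1.48733295e-03],
       [ 3.25530043e-04, -1.69354717e-03, -9.99998513e-01]]), 'ft_force': array([0.42192854, 0.36961017, 0.12727418]), 'moment': array([ 0.02451954, -0.03029189,  0.00189203]), 'grasp_force': 0.0, 'gripper_width': 1.0007429445199432}
top [[508.90818909   0.         326.3479402 ]
 [  0.         508.90818909 201.63052052]
 [  0.           0.           1.        ]] [[-2.82920081e-02 -9.99582057e-01 -5.93916297e-03 -1.36388174e-01]
 [-9.86559143e-01  2.88790189e-02 -1.60832395e-01  4.33664486e-01]
 [ 1.60936693e-01  1.30906411e-03 -9.86963863e-01  1.57969291e+00]
 [ 0.00000000e+00  0.00000000e+00  0.00000000e+00  1.00000000e+00]]
scene [[401.77159124   0.         319.76516452]
 [  0.         401.77159124 203.72310422]
 [  0.           0.           1.        ]] [[ 0.70100944  0.71306389 -0.01120917 -0.21456508]
 [ 0.53483819 -0.53606375 -0.65313381 -0.26332347]
 [-0.47173496  0.45185788 -0.75715955  1.39742921]
 [ 0.          0.          0.          1.        ]]
```

View pics/top0.png

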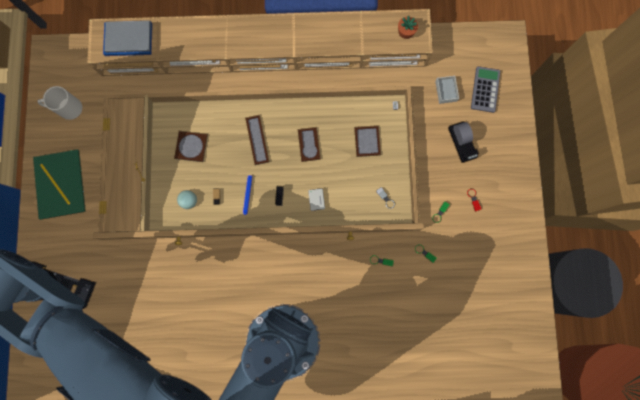

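View pics/scene0.png

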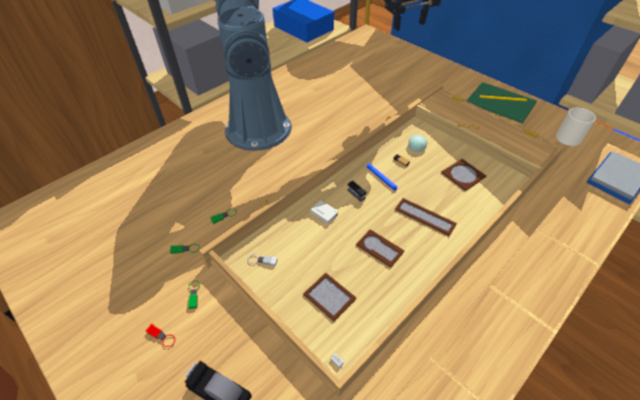

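The top view shows, left to right, the front row: paperweight (187,199), eraser (217,196), blue stick (248,195), stapler (279,195), reader (317,198) and chrome flash drive (385,197). The back row of inserts is round (191,146), long (257,140), keyhole (309,144) and rectangle (368,141).

Possible confusions for the flash drive:
- Green drives at (442,211), (426,254) and (382,261).
- A red drive at (474,199).
- A small white object at (396,105).

I choose the chrome one in the drawer at (385,197), and will check it in a rectified crop.

```bash
cat > h.py <<'E'
import numpy as np,cv2
def rectify(f,z,x0,x1,y0,y1,s):
    """image of plane z; rows: x from x1 down to x0, cols: y from y1 down to y0; s px/mm"""
    W=int((y1-y0)*1000*s);H=int((x1-x0)*1000*s)
    P=f["mtx"]@f["world_to_cam"][:3]
    M=np.array([[0,-1/(1000*s),x1],[-1/(1000*s),0,y1],[0,0,z],[0,0,1]])
    return cv2.warpPerspective(f["image"],np.linalg.inv(P@M),(W,H),flags=cv2.INTER_CUBIC)
E
python3 - <<'E'
from h import *
f=np.load("pics/top0.npz")
im=rectify(f,.02,.35,.79,-.42,.42,.95)
cv2.imwrite("pics/r.png",im[...,::-1])
# height map
P=np.linalg.inv(f["world_to_cam"]);K=f["mtx"];d=f["range_z"]
v,u=np.mgrid[:400,:640]
X=np.stack([(u-K[0,2])/K[0,0]*d,(v-K[1,2])/K[1,1]*d,d,np.ones_like(d)],-1)@P.T
for n,(u0,v0) in dict(flash=(384,195),stick=(248,195),reader=(317,198),weight=(187,199),wW=(191,146),sW=(257,140),fW=(309,144),rW=(368,141),floor=(340,170)).items(): print(n,X[v0,u0,:3].round(4))
E
```

```text
flash [ 0.4472 -0.3336  0.025 ]
stick [0.4595 0.1009 0.0279]
reader [ 0.4432 -0.1193  0.0286]
weight [0.4493 0.2913 0.0442]
wW [0.6319 0.2907 0.0092]
sW [0.6435 0.0724 0.0169]
fW [ 0.6245 -0.0976  0.0184]
rW [ 0.6297 -0.2907  0.0151]
floor [ 0.5365 -0.1961  0.01  ]
```

View pics/r.png

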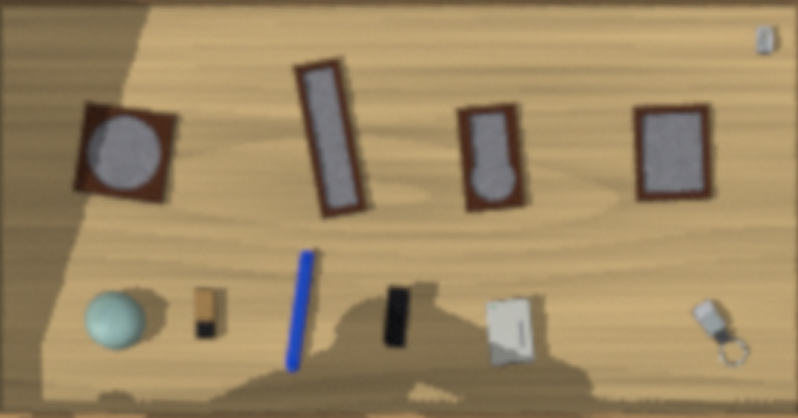

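The rectified crop confirms the chrome drive: body at (712,320), ring at (735,352) towards the robot. The keyhole's round end, at (493,182), also faces the robot. Now I'll measure the poses.

```bash
cat >> h.py <<'E'
S=2;X1=.79;Y1=.42
def meas(img,box,kind):
    """img rectified at S over drawer; box in .95-scale pixels"""
    x,y,w,h=[int(b*S/.95) for b in box]; c=img[y:y+h,x:x+w]
    hsv=cv2.cvtColor(c,cv2.COLOR_RGB2HSV).astype(int);H,Sa,V=[hsv[...,i] for i in range(3)]
    m={"felt":(Sa<60)&(V>60),"blue":(H>100)&(H<135)&(Sa>120),"grey":(Sa<65)&(V>95),"teal":(H>65)&(H<110)&(Sa>20),"dark":V<55,"walnut":(V<120)&(Sa>100)}[kind].astype(np.uint8)
    m=cv2.morphologyEx(m,cv2.MORPH_OPEN,np.ones((5,5)))
    n,l,st,ce=cv2.connectedComponentsWithStats(m);k=1+st[1:,4].argmax();mm=(l==k).astype(np.uint8)
    cs,_=cv2.findContours(mm,0,2);ct=max(cs,key=cv2.contourArea);r=cv2.minAreaRect(ct)
    b=cv2.boxPoints(r);e=max([(b[1]-b[0]),(b[2]-b[1])],key=lambda q:q@q)
    dx,dy=-e[1],-e[0];yaw=np.arctan2(dy,dx);yaw=(yaw+np.pi/2)%np.pi-np.pi/2
    tow=lambda p:np.round([X1-(p[1]+y)/S/1000,Y1-(p[0]+x)/S/1000],4)
    return dict(rect=tow(r[0]),cent=tow(ce[k]),size=np.round(np.sort(r[1])/S,1),yaw=round(float(yaw),3))
E
python3 - <<'E'
from h import *
f=np.load("pics/top0.npz")
R=lambda z:rectify(f,z,.35,.79,-.42,.42,S)
boxes=dict(weight=((75,280,75,80),"teal",.030),stick=((280,240,45,140),"blue",.024),reader=((475,290,70,85),"grey",.03),flash=((685,292,48,50),"grey",.024),eraser=((190,280,30,65),"walnut",.024),stapler=((375,280,40,75),"dark",.043),
wW=((75,95,105,110),"felt",.015),sW=((290,50,85,170),"felt",.015),fW=((450,95,80,120),"felt",.015),rW=((625,95,95,115),"felt",.015))
for n,(b,k,z) in boxes.items():
    try: print(n,meas(R(z),b,k))
    except Exception as e: print(n,e)
E
```

```text
weight {'rect': array([0.451, 0.297]), 'cent': array([0.451 , 0.2968]), 'size': array([55., 57.]), 'yaw': -1.571}
stick {'rect': array([0.4618, 0.1043]), 'cent': array([0.4622, 0.1042]), 'size': array([ 13.5, 126. ]), 'yaw': -0.139}
reader {'rect': array([ 0.4394, -0.1164]), 'cent': array([ 0.4394, -0.1168]), 'size': array([49.4, 69.8]), 'yaw': 0.091}
flash {'rect': array([ 0.4548, -0.3261]), 'cent': array([ 0.4549, -0.3256]), 'size': array([25.7, 38.4]), 'yaw': 0.658}
eraser {'rect': array([0.4645, 0.1997]), 'cent': array([0.4607, 0.1941]), 'size': array([21.5, 33. ]), 'yaw': 0.0}
stapler {'rect': array([0.4519, 0.0009]), 'cent': array([0.4518, 0.0008]), 'size': array([20.4, 59. ]), 'yaw': -0.105}
wW {'rect': array([0.6315, 0.2912]), 'cent': array([0.631, 0.291]), 'size': array([77.5, 78. ]), 'yaw': 0.0}
sW {'rect': array([0.6466, 0.0736]), 'cent': array([0.6466, 0.0735]), 'size': array([ 33.6, 148.8]), 'yaw': 0.187}
fW {'rect': array([ 0.6265, -0.0945]), 'cent': array([ 0.6262, -0.0963]), 'size': array([47.6, 94. ]), 'yaw': 0.165}
rW {'rect': array([ 0.6314, -0.2881]), 'cent': array([ 0.6312, -0.2881]), 'size': array([64.3, 85.2]), 'yaw': 0.029}
```

move_arm(rot=[[0, 0, -6.5], [0, 0, -6.5], [0, 0, -6.5], [0, 0, 0], [0, 0, 0]], offset=[[0, 0, 0], [0, 0, 0], [0, 0, 0], [-3.2, -3.0, 0.5], [-3.2, -3.0, 0.5]], fingers=[-1, -1, -1, -1, -1], squeeze=20)

```text
t: 0.6
tcp_pos: [0.2559, 0.4815, 0.2282]
orientation: [[-1.0, -0.003, -0.0], [-0.003, 1.0, -0.0], [0.0, -0.0, -1.0]]
ft_force: [0.3, 0.1, -0.4]
gripper_width: 1.002
grasp_force: 0.0
```

move_arm(rot=[[0, 0, 0], [0, 0, 0], [0, 0, 0], [0, 0, 0], [0, 0, 0]], offset=[[-3.2, -3.0, 0.5], [-3.2, -3.0, 0.5], [-3.2, -3.0, 0.5], [-3.2, -3.0, 0.5], [0, 0, 0]], fingers=[-1, -1, -1, -1, -1])

```text
t: 1.1
tcp_pos: [0.387, 0.3583, 0.2077]
orientation: [[-1.0, 0.006, -0.0], [0.006, 1.0, -0.002], [0.0, -0.002, -1.0]]
ft_force: [0.1, 0.6, -0.1]
gripper_width: 1.001
grasp_force: 0.0
```

```bash
cat >> h.py <<'E'
def grabw(name=None):
    from bench import telemetry,cams
    s=telemetry.observe();f=cams.grab_frame("wrist")
    T=np.eye(4);T[:3,:3]=s["orientation"];T[:3,3]=s["tcp_pos"]
    f["cam_to_world"]=T@f["mount"]
    if name: cv2.imwrite(f"pics/{name}.png",f["image"][...,::-1])
    return f,s
def rectw(f,z):
    """fisheye wrist image onto world plane z over the drawer at S px/mm"""
    r,c=np.mgrid[:int(.44*1000*S),:int(.84*1000*S)]
    Pw=np.stack([X1-r/S/1000,Y1-c/S/1000,np.full(r.shape,z),np.ones(r.shape)],-1)
    p=(Pw@np.linalg.inv(f["cam_to_world"]).T)[...,:3]
    rho=np.hypot(p[...,0],p[...,1]);th=np.arctan2(rho,p[...,2]);k=th/np.maximum(rho,1e-9)
    K=f["mtx"];th_ok=th<1.3
    m1=np.where(th_ok,K[0,0]*k*p[...,0]+K[0,2],-1).astype(np.float32);m2=np.where(th_ok,K[1,1]*k*p[...,1]+K[1,2],-1).astype(np.float32)
    return cv2.remap(f["image"],m1,m2,cv2.INTER_LINEAR)
E
python3 - <<'E'
from h import *
f,s=grabw("w1"); print(s["t"],s["tcp_pos"],s["orientation"].round(3),f["mtx"],f["mount"].round(3))
im=rectw(f,.015); cv2.imwrite("pics/w1r.png",cv2.resize(im,None,fx=.475,fy=.475)[...,::-1]); np.savez("pics/w1.npz",**{k:v for k,v in f.items()})
E
```

```text
1.1 [0.38697644 0.35833336 0.20772049] [[-1.     0.006 -0.   ]
 [ 0.006  1.    -0.002]
 [ 0.    -0.002 -1.   ]] [[309.70691629   0.         318.69845857]
 [  0.         309.70691629 200.69305587]
 [  0.           0.           1.        ]] [[-0.    -0.946 -0.323  0.085]
 [ 1.     0.    -0.     0.001]
 [ 0.    -0.323  0.946 -0.145]
 [ 0.     0.     0.     1.   ]]
```

View pics/w1r.png

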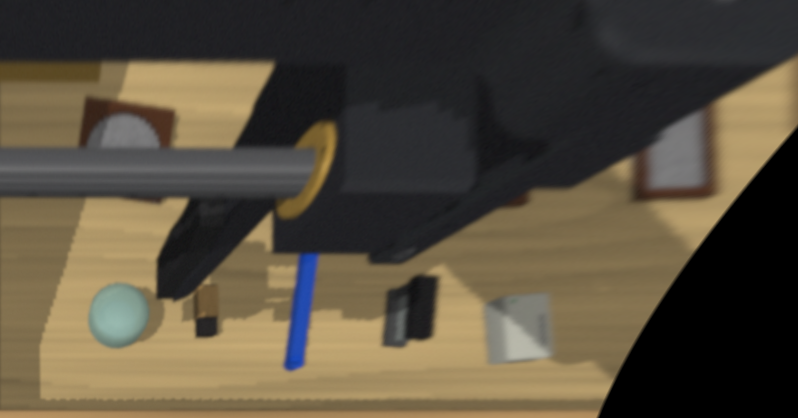

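The wrist view, rectified, has the weight at (118,315), stick at (304,310) and reader at (518,327). That agrees with the top camera to a few mm, and the gripper hides the middle. I'll check the numbers.

```bash
python3 - <<'E'
from h import *
f=np.load("pics/w1.npz"); t=np.load("pics/top0.npz")
for n,b,k,z in [("weight",(75,270,75,90),"teal",.029),("reader",(475,285,85,85),"grey",.03)]: print(n,meas(rectw(f,z),b,k))
R=rectify(t,.019,.35,.79,-.42,.42,S)
for n,b in dict(wW=(65,90,125,125),fW=(445,95,90,125),rW=(615,90,115,125),sW=(285,45,95,180)).items(): print(n,meas(R,b,"walnut"))
E
```

```text
weight {'rect': array([0.4513, 0.2979]), 'cent': array([0.4516, 0.298 ]), 'size': array([56., 62.]), 'yaw': -0.322}
reader {'rect': array([ 0.4386, -0.1075]), 'cent': array([ 0.4378, -0.109 ]), 'size': array([60.8, 68.1]), 'yaw': 0.083}
wW {'rect': array([0.6256, 0.2925]), 'cent': array([0.6295, 0.2932]), 'size': array([108.2, 111.1]), 'yaw': -0.139}
fW {'rect': array([ 0.6247, -0.0978]), 'cent': array([ 0.6233, -0.0991]), 'size': array([ 66.6, 111.1]), 'yaw': 0.096}
rW {'rect': array([ 0.6295, -0.2888]), 'cent': array([ 0.6281, -0.2907]), 'size': array([ 82.4, 100.9]), 'yaw': 0.034}
sW {'rect': array([0.6449, 0.0706]), 'cent': array([0.6428, 0.0683]), 'size': array([ 53.9, 164.5]), 'yaw': 0.192}
```

move_arm(rot=[[0, 0, 0], [0, 0, 0], [0, 0, 0], [0, 0, 0], [0, 0, 0]], offset=[[-3.2, -3.05, 0], [-3.2, -3.05, 0], [0, 0, 4.5], [0, 0, 4.5], [0, 0, 4.5]], fingers=[-1, -1, -1, -1, -1])

```text
t: 1.65
tcp_pos: [0.4476, 0.3018, 0.0727]
orientation: [[-1.0, 0.0, 0.001], [0.0, 1.0, 0.001], [-0.001, 0.001, -1.0]]
ft_force: [0.2, 0.0, 0.0]
gripper_width: 0.998
grasp_force: 0.0
```

move_arm(rot=[[0, 0, 0], [0, 0, 0], [0, 0, 0]], offset=[[0, 0, 3.0], [0, 0, 1.0], [0, 0, 0]], fingers=[-1, -1, -1])

```text
t: 1.95
tcp_pos: [0.4464, 0.3013, 0.0326]
orientation: [[-1.0, -0.001, -0.003], [-0.001, 1.0, -0.001], [0.003, -0.001, -1.0]]
ft_force: [0.4, 0.0, 0.7]
gripper_width: 0.998
grasp_force: 0.0
```

move_arm(rot=[[0, 0, 0], [0, 0, 0], [0, 0, 0]], offset=[[-0.4, -0.4, 0], [0, 0, 1.4], [0, 0, 0]], fingers=[-1, -1, -1])

```text
t: 2.25
tcp_pos: [0.4522, 0.2967, 0.0195]
orientation: [[-1.0, 0.001, 0.0], [0.001, 1.0, 0.0], [-0.0, 0.0, -1.0]]
ft_force: [-2.4, 0.1, -0.6]
gripper_width: 1.0
grasp_force: 0.0
```

move_arm(rot=[[0, 0, 0], [0, 0, 0], [0, 0, 0], [0, 0, 0], [0, 0, 0]], offset=[[0, 0, 0], [0, 0, 0], [0, 0, 0], [0, 0, 0], [0, 0, 0]], fingers=[1, 1, 1, 1, 1], squeeze=20)

```text
t: 2.75
tcp_pos: [0.4523, 0.2969, 0.02]
orientation: [[-1.0, 0.0, 0.0], [0.0, 1.0, 0.0], [-0.0, 0.0, -1.0]]
ft_force: [-0.4, -0.5, 1.9]
gripper_width: 0.669
grasp_force: 20.0
```

move_arm(rot=[[0, 0, 0], [0, 0, 0], [0, 0, 0], [0, 0, 0], [0, 0, 0]], offset=[[0, 0, -2], [0, 0, -3], [-3.0, -0.1, 0], [-3.6, -0.1, 0], [-3.6, -0.1, 0]], fingers=[1, 1, 1, 1, 1])

```text
t: 3.25
tcp_pos: [0.5549, 0.2939, 0.0699]
orientation: [[-1.0, -0.0, 0.0], [-0.0, 1.0, 0.0], [-0.0, 0.0, -1.0]]
ft_force: [0.5, 0.4, -0.8]
gripper_width: 0.673
grasp_force: 20.0
```

move_arm(rot=[[0, 0, 0], [0, 0, 0], [0, 0, 0], [0, 0, 0]], offset=[[-3.6, -0.1, 0], [-2.5, -0.1, 0], [-1.5, 0, 0], [0, 0, 0]], fingers=[1, 1, 1, 1])

```text
t: 3.65
tcp_pos: [0.6316, 0.2911, 0.0692]
orientation: [[-1.0, 0.002, 0.0], [0.002, 1.0, -0.0], [-0.0, -0.0, -1.0]]
ft_force: [0.8, 0.4, -1.6]
gripper_width: 0.675
grasp_force: 20.0
```

```bash
python3 - <<'E'
from h import *
from bench import cams
f,s=grabw("w2"); print(s["tcp_pos"],s["grasp_force"])
t=cams.grab_frame("top"); cv2.imwrite("pics/t2.png",rectify(t,.015,.5,.75,.1,.42,2)[...,::-1])
E
```

```text
[0.63157126 0.29109612 0.0691541 ] 19.99970151926391
```

View pics/w2.png

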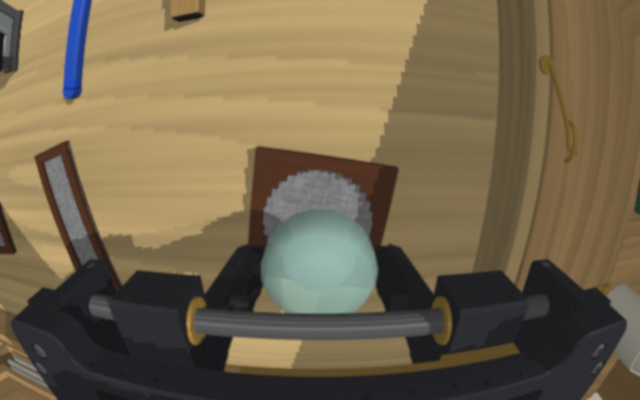

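The wrist view has the weight upright between the pads at (319,262), sideways in line with its round recess at (318,210). Now I lower and release.

move_arm(rot=[[0, 0, 0], [0, 0, 0], [0, 0, 0], [0, 0, 0], [0, 0, 0]], offset=[[0, 0, 2], [0, 0, 1.5], [0, 0, 0.6], [0, 0, 0.3], [0, 0, 0]], fingers=[1, 1, 1, 1, 1])

```text
t: 4.25
tcp_pos: [0.6296, 0.2918, 0.0254]
orientation: [[-1.0, 0.0, -0.001], [0.0, 1.0, -0.0], [0.001, -0.0, -1.0]]
ft_force: [1.2, 0.1, -1.5]
gripper_width: 0.669
grasp_force: 20.0
```

move_arm(rot=[[0, 0, 0], [0, 0, 0], [0, 0, 0], [0, 0, 0], [0, 0, 0]], offset=[[0, 0, 0.15], [0, 0, 0], [0, 0, 0], [0, 0, 0], [0, 0, 0]], fingers=[1, 1, -0.9, -0.9, -0.9])

```text
t: 4.75
tcp_pos: [0.6305, 0.2918, 0.0248]
orientation: [[-1.0, 0.0, 0.001], [0.0, 1.0, 0.0], [-0.001, 0.0, -1.0]]
ft_force: [0.2, -0.9, -0.5]
gripper_width: 0.923
grasp_force: 0.0
```

move_arm(rot=[[0, 0, 0], [0, 0, 0], [0, 0, 0], [0, 0, 8], [0, 0, 0]], offset=[[0, 0, -2], [0, 0, -4.5], [0, 0, -4.5], [0, 0, 0], [0, 0, 0]], fingers=[-0.9, -0.9, -0.5, 0, 0])

```text
t: 5.25
tcp_pos: [0.6313, 0.2921, 0.1368]
orientation: [[-0.99, 0.141, 0.004], [0.141, 0.99, 0.001], [-0.004, 0.002, -1.0]]
ft_force: [-0.3, -0.7, -0.1]
gripper_width: 0.704
grasp_force: 0.0
```

move_arm(rot=[[0, 0, 0], [0, 0, 0], [0, 0, 0], [0, 0, 0], [0, 0, 0]], offset=[[2.3, -3.5, 0], [2.4, -3.5, 0], [2.4, -3.5, 0], [2.4, -3.5, 0], [2.3, -3.5, 0]], fingers=[0, 0, 0, 0, 0])

```text
t: 5.75
tcp_pos: [0.4862, 0.1339, 0.1326]
orientation: [[-0.991, 0.135, -0.003], [0.135, 0.991, -0.0], [0.003, -0.001, -1.0]]
ft_force: [0.9, -0.8, -0.1]
gripper_width: 0.502
grasp_force: 0.0
```

move_arm(rot=[[0, 0, 0], [0, 0, 0], [0, 0, 0], [0, 0, 0]], offset=[[2.3, -3.5, 0], [0, 0, 3.5], [0, 0, 3.5], [0, 0, 0]], fingers=[0, 0, 0, 0])

```text
t: 6.15
tcp_pos: [0.4562, 0.1032, 0.0597]
orientation: [[-0.99, 0.137, -0.01], [0.137, 0.991, 0.0], [0.01, -0.001, -1.0]]
ft_force: [-1.0, 0.2, -0.7]
gripper_width: 0.5
grasp_force: 0.0
```

```bash
python3 - <<'E'
from h import *
f,s=grabw("w3"); print(s["tcp_pos"],s["orientation"].round(3)[:,0],s["gripper_width"])
print(meas(rectw(f,.022),(270,240,65,140),"blue"))
from bench import cams
t=cams.grab_frame("top");print(meas(rectify(t,.030,.35,.79,-.42,.42,S),(85,105,80,85),"teal"))
E
```

```text
[0.45621521 0.10323608 0.05966995] [-0.99   0.137  0.01 ] 0.5002117993568704
{'rect': array([0.4609, 0.1057]), 'cent': array([0.4615, 0.1056]), 'size': array([ 13.8, 124. ]), 'yaw': -0.136}
{'rect': array([0.6299, 0.2922]), 'cent': array([0.6295, 0.2921]), 'size': array([64.8, 67.1]), 'yaw': 0.464}
```

View pics/w3.png

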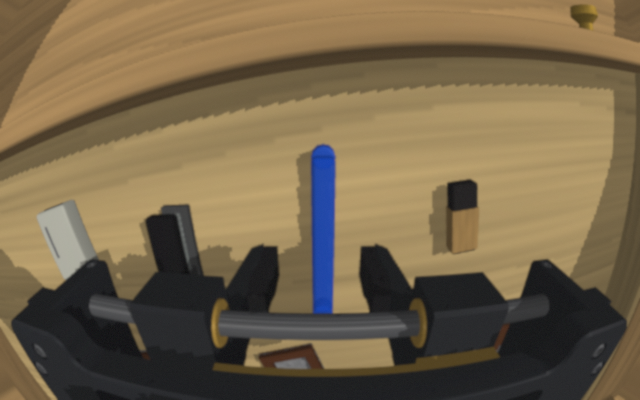

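The view has the stick at (322,230), parallel to and between the open fingers, with eraser and stapler clear. I descend and grip.

move_arm(rot=[[0, 0, 0], [0, 0, 0], [0, 0, 0], [0, 0, 0]], offset=[[-0.5, 0.2, 1], [0, 0, 2], [0, 0, 1], [0, 0, 0]], fingers=[0, 0, 0, 0])

```text
t: 6.65
tcp_pos: [0.4658, 0.105, 0.0233]
orientation: [[-0.99, 0.139, -0.002], [0.139, 0.99, 0.0], [0.002, -0.0, -1.0]]
ft_force: [-0.1, 0.7, -1.0]
gripper_width: 0.498
grasp_force: 0.0
```

move_arm(rot=[[0, 0, 0], [0, 0, 0]], offset=[[0.35, 0.05, 0.55], [0, 0, 0]], fingers=[0, 0])

```text
t: 6.85
tcp_pos: [0.4625, 0.106, 0.0186]
orientation: [[-0.99, 0.139, -0.001], [0.139, 0.99, 0.0], [0.001, -0.0, -1.0]]
ft_force: [-0.5, -0.2, -0.5]
gripper_width: 0.499
grasp_force: 0.0
```

move_arm(rot=[[0, 0, 0], [0, 0, 0], [0, 0, 0], [0, 0, 0], [0, 0, 0]], offset=[[0, 0, 0], [0, 0, 0], [0, 0, 0], [0, 0, 0], [0, 0, 0]], fingers=[1, 1, 1, 1, 1], squeeze=20)

```text
t: 7.35
tcp_pos: [0.4632, 0.1057, 0.019]
orientation: [[-0.99, 0.14, 0.0], [0.14, 0.99, -0.0], [-0.0, 0.0, -1.0]]
ft_force: [0.2, 0.5, 2.1]
gripper_width: 0.165
grasp_force: 20.0
```

move_arm(rot=[[0, 0, 0], [0, 0, 0], [0, 0, -6.3], [0, 0, -6.3], [0, 0, -6.3]], offset=[[0, 0, -2], [0, 0, -3], [0, 0, 0], [0, 0, 0], [0, 0, 0]], fingers=[1, 1, 1, 1, 1])

```text
t: 7.85
tcp_pos: [0.4631, 0.1057, 0.069]
orientation: [[-0.981, -0.193, 0.001], [-0.193, 0.981, -0.0], [-0.001, -0.0, -1.0]]
ft_force: [-0.6, 0.0, -0.6]
gripper_width: 0.167
grasp_force: 20.0
```

move_arm(rot=[[0, 0, 0], [0, 0, 0], [0, 0, 0], [0, 0, 0], [0, 0, 0]], offset=[[-3.5, -1.3, 0], [-4.2, -1.6, 0], [-4.2, -1.6, 0], [-3.5, -1.3, 0], [-2.0, -0.8, 0]], fingers=[1, 1, 1, 1, 1])

```text
t: 8.35
tcp_pos: [0.649, 0.0729, 0.0687]
orientation: [[-0.982, -0.188, 0.002], [-0.188, 0.982, -0.0], [-0.001, -0.0, -1.0]]
ft_force: [0.3, -0.4, -0.2]
gripper_width: 0.165
grasp_force: 20.0
```

move_arm(rot=[[0, 0, 0], [0, 0, 0]], offset=[[0, 0, 1], [0, 0, 0]], fingers=[1, 1])

```text
t: 8.55
tcp_pos: [0.6441, 0.0739, 0.0561]
orientation: [[-0.982, -0.188, -0.005], [-0.188, 0.982, 0.0], [0.004, 0.001, -1.0]]
ft_force: [-0.3, 1.2, -0.4]
gripper_width: 0.167
grasp_force: 20.0
```

```bash
python3 - <<'E'
from h import *
f,s=grabw("w4"); print(s["tcp_pos"],s["orientation"].round(3)[:,0],s["gripper_width"])
E
```

```text
[0.64405156 0.07387633 0.05613553] [-0.982 -0.188  0.004] 0.16675058313880037
```

View pics/w4.png

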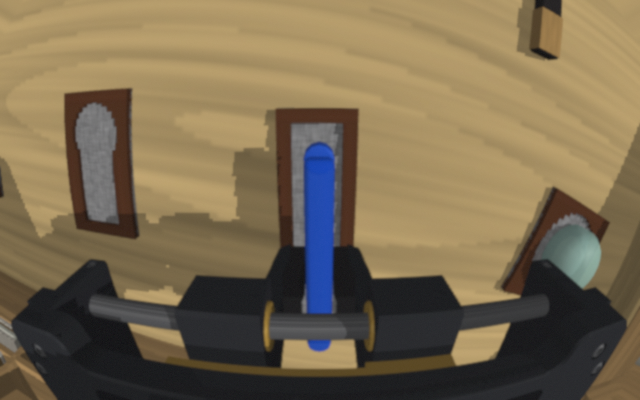

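The stick is parallel to and centred over its long recess (318,150). I'm lowering it.

move_arm(rot=[[0, 0, 0], [0, 0, 0], [0, 0, 0], [0, 0, 0]], offset=[[-0.1, 0, 1.5], [0, 0, 1.0], [0, 0, 0.5], [0, 0, 0]], fingers=[1, 1, 1, 1])

```text
t: 9.0
tcp_pos: [0.6459, 0.0742, 0.0272]
orientation: [[-0.982, -0.189, -0.003], [-0.189, 0.982, 0.0], [0.003, 0.001, -1.0]]
ft_force: [0.1, -0.8, 0.6]
gripper_width: 0.164
grasp_force: 20.0
```

move_arm(rot=[[0, 0, 0], [0, 0, 0], [0, 0, 0], [0, 0, 0], [0, 0, 0]], offset=[[0, -0.05, 0.35], [0, 0, 0], [0, 0, 0], [0, 0, 0], [0, 0, 0]], fingers=[1, 1, 0, 0, 0])

```text
t: 9.5
tcp_pos: [0.6476, 0.0734, 0.0256]
orientation: [[-0.982, -0.189, 0.001], [-0.189, 0.982, -0.0], [-0.001, -0.0, -1.0]]
ft_force: [0.2, -0.7, -0.3]
gripper_width: 0.408
grasp_force: 0.0
```

move_arm(rot=[[0, 0, 0], [0, 0, 0], [0, 0, 5.6], [0, 0, 0]], offset=[[0, 0, -3], [0, 0, -5], [0, 0, 0], [0, 0, 0]], fingers=[0, 0, -1, -1])

```text
t: 9.9
tcp_pos: [0.6487, 0.0734, 0.1075]
orientation: [[-0.996, -0.091, 0.004], [-0.091, 0.996, -0.0], [-0.004, -0.001, -1.0]]
ft_force: [0.5, -0.6, -0.9]
gripper_width: 0.66
grasp_force: 0.0
```

```bash
python3 - <<'E'
from h import *
from bench import telemetry
s=telemetry.observe(); T=np.array([.4394,-.1160,.1]); print(s["tcp_pos"],s["orientation"].round(3)[:,0],s["orientation"].T@(T-s["tcp_pos"])*100)
E
```

```text
[0.64873484 0.07342854 0.10752979] [-0.996 -0.091 -0.004] [ 22.57311496 -16.95912748   0.6722468 ]
```

move_arm(rot=[[0, 0, 0], [0, 0, 0], [0, 0, 0], [0, 0, 0], [0, 0, 0]], offset=[[3.2, -2.4, 0], [3.8, -2.8, 0], [3.8, -2.8, 0], [3.8, -2.9, 0], [3.8, -2.9, 0]], fingers=[-1, -1, -1, -1, -1])

```text
t: 10.4
tcp_pos: [0.4743, -0.0812, 0.1039]
orientation: [[-0.995, -0.095, -0.002], [-0.095, 0.995, 0.001], [0.002, 0.001, -1.0]]
ft_force: [0.1, -0.8, 0.0]
gripper_width: 1.002
grasp_force: 0.0
```

move_arm(rot=[[0, 0, 0], [0, 0, 0], [0, 0, 0], [0, 0, 0]], offset=[[2.8, -2.1, 0], [1.3, -1.0, 2], [0, 0, 2], [0, 0, 0]], fingers=[-1, -1, -1, -1])

```text
t: 10.8
tcp_pos: [0.4358, -0.1145, 0.0623]
orientation: [[-0.996, -0.092, -0.006], [-0.092, 0.996, 0.003], [0.006, 0.004, -1.0]]
ft_force: [-0.4, 1.4, 0.3]
gripper_width: 1.002
grasp_force: 0.0
```

```bash
python3 - <<'E'
from h import *
f,s=grabw("w5"); print(s["tcp_pos"],s["orientation"].round(3)[:,0],s["gripper_width"])
print(meas(rectw(f,.03),(470,285,80,85),"grey"))
E
```

```text
[ 0.43576146 -0.11450361  0.06229976] [-0.996 -0.092  0.006] 1.0018577821605126
{'rect': array([ 0.4381, -0.1166]), 'cent': array([ 0.4387, -0.1164]), 'size': array([45.4, 68.5]), 'yaw': 0.091}
```

View pics/w5.png

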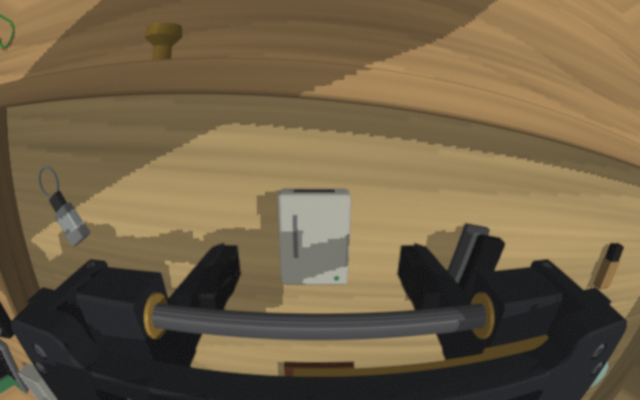

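The view shows the reader at (314,238), square between the open fingers, with the stapler outside the right finger.

move_arm(rot=[[0, 0, 0], [0, 0, 0], [0, 0, 0], [0, 0, 0], [0, 0, 0]], offset=[[0, -0.2, 1.0], [0, 0, 2], [0, 0, 0.9], [0, 0, 0.4], [0, 0, 0]], fingers=[-1, -1, -1, -1, -1])

```text
t: 11.35
tcp_pos: [0.4389, -0.1172, 0.0219]
orientation: [[-0.996, -0.093, -0.001], [-0.093, 0.996, 0.0], [0.001, 0.0, -1.0]]
ft_force: [-0.7, 0.1, 0.2]
gripper_width: 0.998
grasp_force: 0.0
```

move_arm(rot=[[0, 0, 0], [0, 0, 0], [0, 0, 0], [0, 0, 0], [0, 0, 0]], offset=[[0, 0, 0], [0, 0, 0], [0, 0, 0], [0, 0, 0], [0, 0, 0]], fingers=[1, 1, 1, 1, 1])

```text
t: 11.85
tcp_pos: [0.4392, -0.1176, 0.0224]
orientation: [[-0.996, -0.092, 0.0], [-0.092, 0.996, -0.0], [-0.0, -0.0, -1.0]]
ft_force: [-0.9, 0.2, 0.5]
gripper_width: 0.573
grasp_force: 0.0
```

move_arm(rot=[[0, 0, 0], [0, 0, 0], [0, 0, 0], [0, 0, 0], [0, 0, 3.5]], offset=[[0, 0, 0], [0, 0, 0], [0, 0, -1.5], [0, 0, -3.5], [0, 0, 0]], fingers=[1, 1, 1, 1, 1])

```text
t: 12.35
tcp_pos: [0.4414, -0.1188, 0.0756]
orientation: [[-1.0, -0.03, 0.005], [-0.03, 1.0, -0.003], [-0.005, -0.003, -1.0]]
ft_force: [0.1, 0.3, -0.5]
gripper_width: 0.515
grasp_force: 20.0
```

move_arm(rot=[[0, 0, 0], [0, 0, 0], [0, 0, 0], [0, 0, 0], [0, 0, 0]], offset=[[-2.4, -2.2, 0], [-2.9, -2.8, 0], [-2.9, -2.8, 0], [-2.9, -2.8, 0], [-2.9, -2.8, 0]], fingers=[1, 1, 1, 1, 1])

```text
t: 12.85
tcp_pos: [0.5839, -0.248, 0.0717]
orientation: [[-1.0, -0.031, -0.001], [-0.031, 1.0, 0.0], [0.001, 0.0, -1.0]]
ft_force: [0.7, 0.4, -0.0]
gripper_width: 0.52
grasp_force: 20.0
```

move_arm(rot=[[0, 0, 0], [0, 0, 0], [0, 0, 0], [0, 0, 0]], offset=[[-2.9, -2.7, 0], [-1.7, -1.6, 0], [0, 0, 1], [0, 0, 0]], fingers=[1, 1, 1, 1])

```text
t: 13.25
tcp_pos: [0.6286, -0.2874, 0.0593]
orientation: [[-1.0, -0.031, -0.004], [-0.031, 1.0, 0.003], [0.004, 0.003, -1.0]]
ft_force: [-1.1, 1.0, -1.8]
gripper_width: 0.52
grasp_force: 20.0
```

```bash
python3 - <<'E'
from h import *
f,s=grabw("w6"); print(s["tcp_pos"],s["orientation"].round(3)[:,0],s["gripper_width"])
E
```

```text
[ 0.62857786 -0.28743443  0.05932161] [-1.    -0.031  0.004] 0.5199477019360789
```

View pics/w6.png

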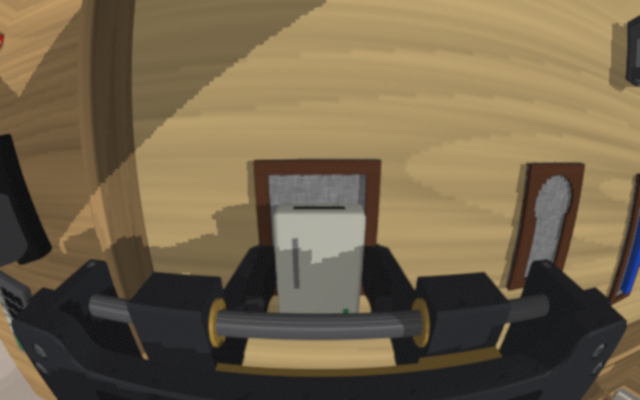

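The reader (319,255) lines up with its rectangular recess (317,190). I'm lowering it.

move_arm(rot=[[0, 0, 0], [0, 0, 0], [0, 0, 0], [0, 0, 0]], offset=[[0, -0.05, 1.5], [0, 0, 1.0], [0, 0, 0.4], [0, 0, 0]], fingers=[1, 1, 1, 1])

```text
t: 13.7
tcp_pos: [0.6295, -0.2883, 0.0318]
orientation: [[-1.0, -0.031, -0.002], [-0.031, 1.0, 0.001], [0.002, 0.001, -1.0]]
ft_force: [-0.9, -0.2, -0.7]
gripper_width: 0.523
grasp_force: 20.0
```

move_arm(rot=[[0, 0, 0], [0, 0, 0], [0, 0, 0], [0, 0, 0], [0, 0, 0]], offset=[[-0.05, 0, 0.45], [0, 0, 0], [0, 0, 0], [0, 0, 0], [0, 0, 0]], fingers=[1, 1, -0.4, -0.4, -0.4])

```text
t: 14.2
tcp_pos: [0.6312, -0.2893, 0.0292]
orientation: [[-1.0, -0.031, 0.001], [-0.031, 1.0, -0.0], [-0.001, -0.0, -1.0]]
ft_force: [-0.3, 0.2, 0.3]
gripper_width: 0.696
grasp_force: 0.0
```

move_arm(rot=[[0, 0, 0], [0, 0, 0], [0, 0, -7], [0, 0, -7], [0, 0, -7]], offset=[[0, 0, -3], [0, 0, -5], [0, 0, 0], [0, 0, 0], [0, 0, 0]], fingers=[-0.4, -0.4, -0.2, 0, 0])

```text
t: 14.7
tcp_pos: [0.6313, -0.2894, 0.1097]
orientation: [[-0.92, -0.392, 0.001], [-0.392, 0.92, -0.001], [-0.001, -0.001, -1.0]]
ft_force: [0.1, 0.6, -0.7]
gripper_width: 0.5
grasp_force: 0.0
```

move_arm(rot=[[0, 0, -7], [0, 0, -7], [0, 0, 0]], offset=[[0, 0, 0], [0, 0, 0], [0, 0, 0]], fingers=[0, 0, 0])

```text
t: 15.0
tcp_pos: [0.631, -0.2892, 0.109]
orientation: [[-0.8, -0.599, 0.0], [-0.599, 0.8, -0.0], [-0.0, -0.0, -1.0]]
ft_force: [0.9, -0.1, 0.3]
gripper_width: 0.499
grasp_force: 0.0
```

```bash
python3 - <<'E'
from h import *
from bench import telemetry,cams
s=telemetry.observe(); T=np.array([.4535,-.3275,.1]); print(s["tcp_pos"],s["orientation"].round(3)[:,0],s["qpos"].round(2),s["orientation"].T@(T-s["tcp_pos"])*100)
E
```

```text
[ 0.63101961 -0.28919216  0.10896851] [-0.8   -0.599 -0.   ] [-0.6   0.56  1.37 -0.    1.21 -2.81] [16.50495199  7.57641832  0.89207612]
```

move_arm(rot=[[0, 0, 2], [0, 0, 0], [0, 0, 0], [0, 0, 0], [0, 0, 0]], offset=[[0, 0, 0], [3.8, 1.6, 0], [4.2, 1.7, 0], [4.2, 1.7, 0], [3.4, 1.5, 0]], fingers=[0, 0, 0, 0, 0])

```text
t: 15.5
tcp_pos: [0.4637, -0.3249, 0.1088]
orientation: [[-0.824, -0.567, -0.0], [-0.567, 0.824, -0.0], [0.0, -0.0, -1.0]]
ft_force: [-0.7, 0.5, 0.7]
gripper_width: 0.499
grasp_force: 0.0
```

move_arm(rot=[[0, 0, 0], [0, 0, 0], [0, 0, 0]], offset=[[1.1, 0.4, 2], [0, 0, 2], [0, 0, 0]], fingers=[0, 0, 0])

```text
t: 15.8
tcp_pos: [0.4526, -0.3266, 0.0667]
orientation: [[-0.824, -0.567, -0.003], [-0.567, 0.824, 0.003], [0.001, 0.004, -1.0]]
ft_force: [-0.2, 0.1, -0.1]
gripper_width: 0.5
grasp_force: 0.0
```

```bash
python3 - <<'E'
from h import *
f,s=grabw("w7"); print(s["tcp_pos"],s["orientation"].round(3)[:,0],s["gripper_width"],s["qpos"].round(3)[[0,5]])
r=rectw(f,.024);print(meas(r,(685,285,60,55),"grey"))
a=r[560:820,1400:1640]; cv2.imwrite("pics/w7r.png",cv2.resize(np.vstack([cv2.resize(f["image"],(480,300)),cv2.resize(a,(480,520))]),(443,600)*1)[...,::-1] if 0 else cv2.resize(a,None,fx=2,fy=2)[...,::-1])
E
```

```text
[ 0.45260162 -0.32659981  0.06671115] [-0.824 -0.567  0.001] 0.5003937029253824 [-0.838 -3.011]
{'rect': array([ 0.455 , -0.3268]), 'cent': array([ 0.4553, -0.3264]), 'size': array([20.8, 35. ]), 'yaw': 0.629}
```

View pics/w7r.png

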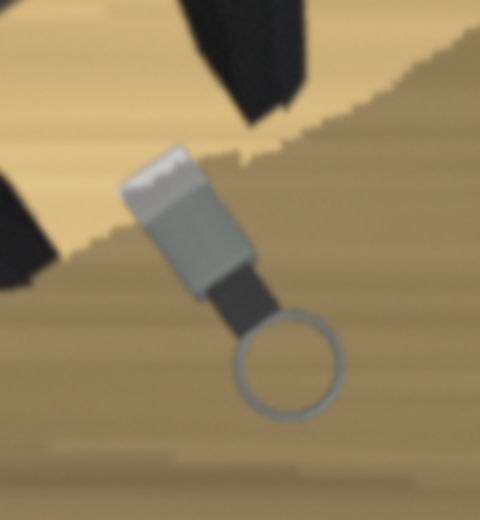

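View pics/w7.png

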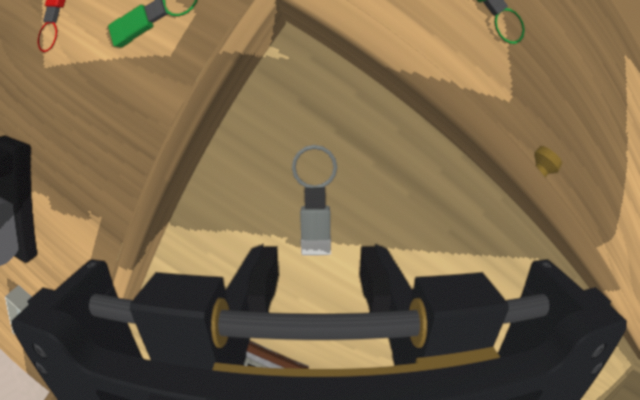

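The crop shows the chrome body (187,223) plus dark neck, with the ring at (290,365): 60 mm from far end to ring centre, as specified. The wrist view has it between the fingers at (315,228), with the red and green ones outside the drawer. So flash_c is about (0.449, -0.331), and I grip 6 mm to +x of it.

move_arm(rot=[[0, 0, 0], [0, 0, 0], [0, 0, 0], [0, 0, 0]], offset=[[0, -0.1, 2], [0, 0, 2], [0, 0, 0.6], [0, 0, 0]], fingers=[0, 0, 0, 0])

```text
t: 16.25
tcp_pos: [0.4552, -0.3282, 0.0227]
orientation: [[-0.822, -0.57, -0.001], [-0.57, 0.822, 0.001], [0.0, 0.001, -1.0]]
ft_force: [0.9, -0.1, -0.2]
gripper_width: 0.502
grasp_force: 0.0
```

move_arm(rot=[[0, 0, 0], [0, 0, 0]], offset=[[0.1, 0.1, 0.5], [0, 0, 0]], fingers=[0, 0])

```text
t: 16.45
tcp_pos: [0.4538, -0.3284, 0.0182]
orientation: [[-0.821, -0.57, 0.0], [-0.57, 0.821, -0.001], [-0.0, -0.001, -1.0]]
ft_force: [0.0, 0.3, 0.4]
gripper_width: 0.498
grasp_force: 0.0
```

move_arm(rot=[[0, 0, 0], [0, 0, 0], [0, 0, 0], [0, 0, 0], [0, 0, 0]], offset=[[0, 0, 0], [0, 0, 0], [0, 0, 0], [0, 0, 0], [0, 0, 0]], fingers=[1, 1, 1, 1, 1])

```text
t: 16.95
tcp_pos: [0.4537, -0.3284, 0.018]
orientation: [[-0.821, -0.57, 0.0], [-0.57, 0.821, -0.0], [-0.0, -0.0, -1.0]]
ft_force: [-0.8, 0.0, 3.1]
gripper_width: 0.225
grasp_force: 20.0
```

move_arm(rot=[[0, 0, 0], [0, 0, 0], [0, 0, 7.3], [0, 0, 7.3], [0, 0, 7.3]], offset=[[0, 0, -2], [0, 0, -3.5], [0, 0, 0], [0, 0, 0], [0, 0, 0]], fingers=[1, 1, 1, 1, 1])

```text
t: 17.45
tcp_pos: [0.4536, -0.3283, 0.073]
orientation: [[-0.976, -0.218, 0.0], [-0.218, 0.976, -0.0], [-0.0, -0.0, -1.0]]
ft_force: [0.4, -0.2, -1.5]
gripper_width: 0.224
grasp_force: 20.0
```

move_arm(rot=[[0, 0, 7.3], [0, 0, 0]], offset=[[0, 0, 0], [0, 0, 0]], fingers=[1, 1])

```text
t: 17.65
tcp_pos: [0.4535, -0.3281, 0.0726]
orientation: [[-0.995, -0.096, -0.0], [-0.096, 0.995, 0.0], [0.0, 0.0, -1.0]]
ft_force: [-0.3, 0.0, -0.3]
gripper_width: 0.224
grasp_force: 20.0
```

```bash
python3 - <<'E'
from h import *
f,s=grabw("w8"); T=np.array([.640+.006,-.0945+.0006,.06]); print(s["tcp_pos"],s["orientation"].round(3)[:,0],s["gripper_width"],s["orientation"].T@(T-s["tcp_pos"])*100)
E
```

```text
[ 0.45346008 -0.32812064  0.07255927] [-0.995 -0.096  0.   ] 0.22401994960710936 [-21.41332754  21.46558341   1.25888461]
```

View pics/w8.png

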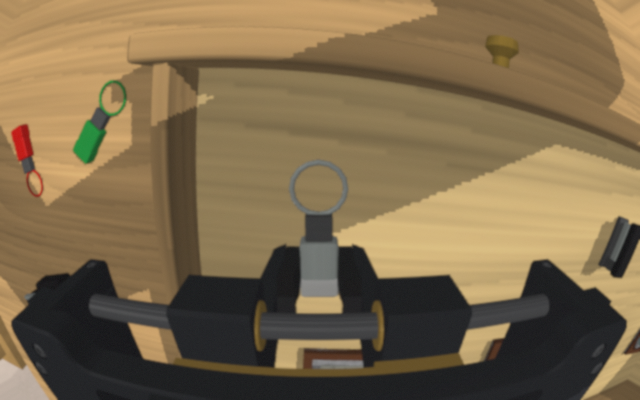

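The drive is held level and straight: ring at (319,188), body at (319,265). I carry it to the keyhole.

move_arm(rot=[[0, 0, 0], [0, 0, 0], [0, 0, 0], [0, 0, 0], [0, 0, 0]], offset=[[-2.5, 2.5, 0], [-3.2, 3.2, 0], [-3.2, 3.2, 0], [-3.2, 3.2, 0], [-3.2, 3.2, 0]], fingers=[1, 1, 1, 1, 1])

```text
t: 18.2
tcp_pos: [0.5919, -0.1597, 0.0727]
orientation: [[-0.995, -0.101, -0.0], [-0.101, 0.995, -0.0], [0.0, -0.0, -1.0]]
ft_force: [-0.3, -1.7, 0.2]
gripper_width: 0.221
grasp_force: 20.0
```

move_arm(rot=[[0, 0, 0], [0, 0, 0], [0, 0, 0], [0, 0, 0], [0, 0, 0]], offset=[[-3.2, 3.2, 0], [-2, 2, 0], [-0.9, 0.9, 0], [0, 0, 1.5], [0, 0, 0]], fingers=[1, 1, 1, 1, 1])

```text
t: 18.7
tcp_pos: [0.6433, -0.0949, 0.0547]
orientation: [[-0.995, -0.098, -0.005], [-0.098, 0.995, 0.001], [0.005, 0.001, -1.0]]
ft_force: [-1.1, -0.1, -1.2]
gripper_width: 0.224
grasp_force: 20.0
```

```bash
python3 - <<'E'
from h import *
f,s=grabw("w9"); T=np.array([.640+.006,-.0945+.0006,.023]); print(s["tcp_pos"],s["orientation"].round(3)[:,0],s["gripper_width"],s["orientation"].T@(T-s["tcp_pos"])*100)
E
```

```text
[ 0.64330712 -0.0948514   0.05465245] [-0.995 -0.098  0.005] 0.22350481131464112 [-0.29208311  0.06361389  3.16401422]
```

View pics/w9.png

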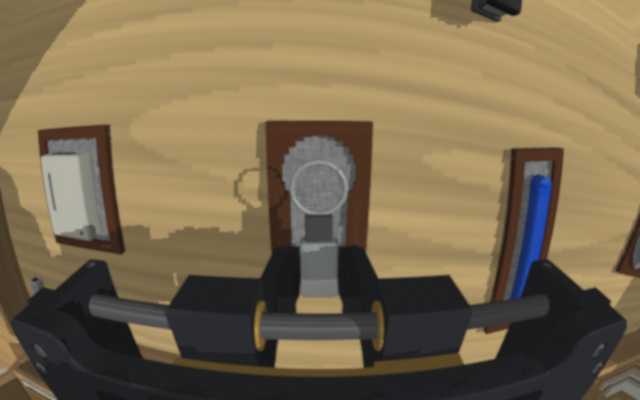

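The ring (320,187) sits over the round end (318,170), and the drive is in line with the keyhole. I'm lowering it.

move_arm(rot=[[0, 0, 0], [0, 0, 0], [0, 0, 0], [0, 0, 0]], offset=[[-0.15, 0.05, 1.5], [0, 0, 1.0], [0, 0, 0.4], [0, 0, 0]], fingers=[1, 1, 1, 1])

```text
t: 19.15
tcp_pos: [0.6462, -0.094, 0.0273]
orientation: [[-0.995, -0.097, -0.002], [-0.097, 0.995, 0.001], [0.002, 0.001, -1.0]]
ft_force: [-0.2, -0.3, -0.3]
gripper_width: 0.224
grasp_force: 20.0
```

move_arm(rot=[[0, 0, 0], [0, 0, 0], [0, 0, 0], [0, 0, 0], [0, 0, 0]], offset=[[0, 0, 0.45], [0, 0, 0], [0, 0, 0], [0, 0, 0], [0, 0, 0]], fingers=[1, 1, 0, 0, 0])

```text
t: 19.65
tcp_pos: [0.6475, -0.0938, 0.0246]
orientation: [[-0.995, -0.097, 0.001], [-0.097, 0.995, -0.0], [-0.001, -0.0, -1.0]]
ft_force: [1.1, 1.1, 0.2]
gripper_width: 0.472
grasp_force: 0.0
```

move_arm(rot=[[0, 0, 0], [0, 0, 0], [0, 0, 0], [0, 0, 0], [0, 0, 0]], offset=[[0, 0, -3], [0, 0, -5], [0, 0, -5], [4.5, 0, 0], [4.5, 0, 0]], fingers=[0, 0, 0, 0, 0])

```text
t: 20.15
tcp_pos: [0.5588, -0.1033, 0.1571]
orientation: [[-0.995, -0.098, 0.006], [-0.098, 0.995, -0.002], [-0.005, -0.003, -1.0]]
ft_force: [-1.3, -0.4, -1.2]
gripper_width: 0.5
grasp_force: 0.0
```

move_arm(rot=[[0, 0, 0], [0, 0, 0], [0, 0, 0], [0, 0, 0], [0, 0, 0]], offset=[[4.5, 0, 0], [4.5, 0, 0], [4.5, 0, 0], [4.5, 0, 0], [4, 0, 0]], fingers=[0, 0, 0, 0, 0])

```text
t: 20.65
tcp_pos: [0.3369, -0.1237, 0.1542]
orientation: [[-0.995, -0.098, 0.0], [-0.098, 0.995, -0.001], [-0.0, -0.001, -1.0]]
ft_force: [-0.6, -2.0, 0.0]
gripper_width: 0.503
grasp_force: 0.0
```

```bash
python3 - <<'E'
from h import *
from bench import cams
t=cams.grab_frame("top"); R=lambda z:rectify(t,z,.35,.79,-.42,.42,S)
cv2.imwrite("pics/t9.png",rectify(t,.02,.35,.79,-.42,.42,.95)[...,::-1])
for n,b,k,z in [("weight .631,.291",(85,105,80,85),"teal",.034),("stick .6465,.0735",(290,50,85,170),"blue",.027),("reader .631,-.288",(635,105,78,95),"grey",.033)]: print(n,meas(R(z),b,k))
E
```

```text
weight .631,.291 {'rect': array([0.6286, 0.2913]), 'cent': array([0.6283, 0.291 ]), 'size': array([64.2, 67.2]), 'yaw': 0.494}
stick .6465,.0735 {'rect': array([0.6467, 0.0738]), 'cent': array([0.6469, 0.0738]), 'size': array([ 17.2, 129.5]), 'yaw': 0.196}
reader .631,-.288 {'rect': array([ 0.6259, -0.2865]), 'cent': array([ 0.6255, -0.2857]), 'size': array([63. , 83.4]), 'yaw': 0.032}
```

View pics/t9.png

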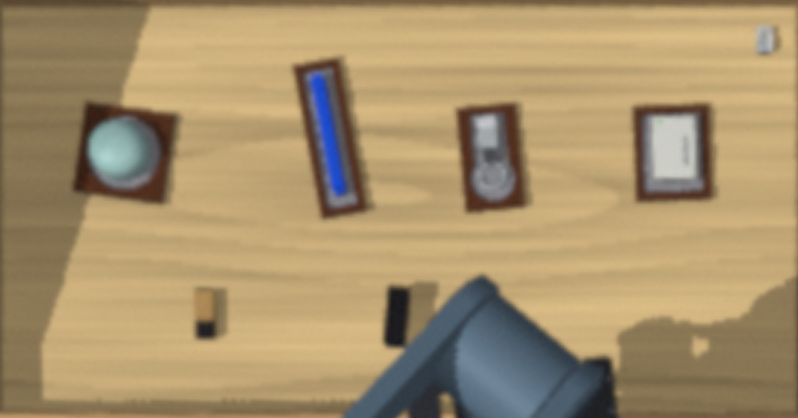

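All four lie inside their recesses, ring at the round end. I'll check the heights and the weight's and reader's offsets with tighter masks.

```bash
python3 - <<'E'
from h import *
from bench import cams
t=cams.grab_frame("top");t0=np.load("pics/top0.npz")
P=np.linalg.inv(t["world_to_cam"]);K=t["mtx"]
v,u=np.mgrid[:400,:640]
def pts(d): return np.stack([(u-K[0,2])/K[0,0]*d,(v-K[1,2])/K[1,1]*d,d,np.ones_like(d)],-1)@P.T
d=np.median([t["range_z"]]+[cams.grab_frame("top")["range_z"] for _ in range(6)],0)
X=pts(d)
for n,(x,y) in dict(weight=(.631,.291),stick=(.6465,.0735),reader=(.631,-.288),flash=(.647,-.094)).items():
    m=np.hypot(X[...,0]-x,X[...,1]-y)<(.007 if n in("stick","flash") else .02); print(n,m.sum(),np.median(X[m][:,2]).round(4),np.percentile(X[m][:,2],[10,90]).round(4))
def circ(fr,z,b,lo):
    R=rectify(fr,z,.35,.79,-.42,.42,S);x,y,w,h=[int(q*S/.95) for q in b];h3=cv2.cvtColor(R[y:y+h,x:x+w],cv2.COLOR_RGB2HSV)
    m=cv2.inRange(h3,*lo);m=cv2.morphologyEx(m,cv2.MORPH_OPEN,np.ones((7,7)))
    c=max(cv2.findContours(m,0,2)[0],key=cv2.contourArea);r=cv2.minAreaRect(c);(cx,cy)=r[0]
    return round(X1-(cy+y)/S/1000,4),round(Y1-(cx+x)/S/1000,4),np.round(np.array(r[1])/S,1)
lo=((70,35,60),(105,255,255))
print("start",circ(t0,.03,(75,280,75,80),lo));print("now",circ(t,.033,(80,100,90,90),lo))
print("reader",circ(t,.033,(635,100,78,100),((0,0,175),(180,60,255))),"flash",circ(t,.027,(460,98,60,70),((0,0,150),(180,50,255))))
E
```

```text
weight 117 0.0479 [0.0456 0.0504]
stick 14 0.0263 [0.0241 0.0285]
reader 114 0.0332 [0.0309 0.0354]
flash 14 0.0265 [0.0246 0.0296]
start (0.4508, 0.2965, array([53.5, 55. ]))
now (0.6295, 0.2919, array([64.6, 58.6]))
reader (0.6315, -0.2873, array([62. , 43.5])) flash (0.6505, -0.0912, array([31. , 20.5]))
```

```bash
python3 -c "
from bench import workorder; print(workorder.finish_job())"
```

```text
the job is handed in; nothing more can be done
None
```

The flash drive, stick, reader and paperweight are each set down in their own insert, within about 4 mm of centre and at the right height by the top camera. The flash drive's ring is in the round end, the stapler and eraser were left where they were, and the job is handed in (result not shown).

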